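# Put the hand stamps away in the order of their ink pads

## Task

Proof printing is finished: take the four hand stamps off their ink pads and stand each one upright in a well of its own in the stamp rack, in the same left-to-right order, as seen from the robot, in which their pads lie. Never let a stamp fall over, and leave the cleaner bottle standing in its bay at the right-hand end of the rack.

Things in the scene. Friction and masses are not known exactly. Their poses are not given: they have to be found in the camera images.
- stamp_red: Loose wooden hand stamp with a red knob, about 70 g, standing upright on the red ink pad. Origin: centre of its underside, z up. From the bottom: square wooden mount 34 x 34 mm up to 25 mm high, thin round neck 16 mm across, then a round upright barrel knob 28 mm across from 43 to 73 mm above the origin (grasp it there, from above, at about 58 mm, at any yaw).
- stamp_blue: Loose wooden hand stamp with a blue knob, about 70 g, standing upright on the blue ink pad. Origin: centre of its underside, z up. From the bottom: square wooden mount 34 x 34 mm up to 25 mm high, thin round neck 16 mm across, then a round upright barrel knob 28 mm across from 43 to 73 mm above the origin (grasp it there, from above, at about 58 mm, at any yaw).
- stamp_green: Loose wooden hand stamp with a green knob, about 70 g, standing upright on the green ink pad. Origin: centre of its underside, z up. From the bottom: square wooden mount 34 x 34 mm up to 25 mm high, thin round neck 16 mm across, then a round upright barrel knob 28 mm across from 43 to 73 mm above the origin (grasp it there, from above, at about 58 mm, at any yaw).
- stamp_black: Loose wooden hand stamp with a black knob, about 70 g, standing upright on the black ink pad. Origin: centre of its underside, z up. From the bottom: square wooden mount 34 x 34 mm up to 25 mm high, thin round neck 16 mm across, then a round upright barrel knob 28 mm across from 43 to 73 mm above the origin (grasp it there, from above, at about 58 mm, at any yaw).
- pad_red: Ink pad fixed in the low plywood tray: grey case 64 mm square, red felt 54 mm square; the red stamp starts on it, up to 6 mm off centre each way. Origin: centre of its underside, 5 mm above the table; felt top 13 mm above the origin. The four pads lie in a row, in any order, 72 mm apart along their own y (+y = left, within 0.15 rad of the robot's left).
- pad_blue: Ink pad fixed in the low plywood tray: grey case 64 mm square, blue felt 54 mm square; the blue stamp starts on it, up to 6 mm off centre each way. Origin: centre of its underside, 5 mm above the table; felt top 13 mm above the origin. The four pads lie in a row, in any order, 72 mm apart along their own y (+y = left, within 0.15 rad of the robot's left).
- pad_green: Ink pad fixed in the low plywood tray: grey case 64 mm square, green felt 54 mm square; the green stamp starts on it, up to 6 mm off centre each way. Origin: centre of its underside, 5 mm above the table; felt top 13 mm above the origin. The four pads lie in a row, in any order, 72 mm apart along their own y (+y = left, within 0.15 rad of the robot's left).
- pad_black: Ink pad fixed in the low plywood tray: grey case 64 mm square, black felt 54 mm square; the black stamp starts on it, up to 6 mm off centre each way. Origin: centre of its underside, 5 mm above the table; felt top 13 mm above the origin. The four pads lie in a row, in any order, 72 mm apart along their own y (+y = left, within 0.15 rad of the robot's left).
- rack: Fixed dark wood strip, 64 (x) by 296 mm (y; +y = left, within 0.15 rad of the robot's left), before or behind the pads. Origin on the table, under the middle of the four cork-floored wells. Well centres: x = 0, y = +87, +29, -29, -87 mm; each 52 mm square inside, floor 8 mm, rim 18 mm above the table. The fifth bay, no cork, at y = -145 mm, is the cleaner bottle's.
- cleaner: Loose bystander: small white cleaner bottle with an orange cap, 34 mm across, 70 mm high, standing in the rack's fifth bay at its right-hand end. Origin: centre of its underside.
Things that resemble listed ones, but are neither listed nor needed, are in the scene too. Leave any yellow look-alike of the stamp_blue alone.

How it is judged:
By the outcome, as a careful person would: the job done as asked, in the order asked, and still so for the second after the job is handed in, with the robot touching nothing.
It also fails if it takes over 96 s, if anything falls off the work surface, if the arm or the gripper's body presses on something with over 40 N, if the wrist force passes 120 N, or if a joint passes its speed limit or range.

## Robot

A 7-joint arm with a two-finger parallel gripper is mounted at the origin on the work surface. World frame = base frame: x ahead of the robot, y to its left, z up, the work surface at z = 0. Lengths are in m, angles in rad, forces in N, time in s.
With the tool pointing down it reaches from about 0.425 to 0.875 m from the base axis. Payload 4.7 kg.
Tool frame: the origin (TCP) lies midway between the tips of the shut fingers; the grasp point (between the pads) lies r.pinch_z behind it (r.pinch_z is the distance from the TCP to the grasp point, in m); z points along the fingers, y is the line along which they close (so a half turn about z gives the same grasp; the last joint's range is limited). The gripper opens to 85 mm and grips with 20 to 120 N. Pads are 22 mm wide; open, the fingers measure 114 mm over their backs; the gripper's body (76 mm by 85 mm) begins 54 mm behind the grasp point. The pads swing forward as they close: fully open they stand 13 mm farther back than shut.
Start: joints at [-1.141, 0.321, -0.07, 1.45, 0.023, 1.371, -0.057], TCP at [0.263, 0.595, 0.199] pointing down, gripper open.
Joint ranges: [-2.86, 2.86], [-0.3, 2.09], [-1.38, 1.24], [0.06, 2.45], [-1.56, 4.7], [0.09, 2.05], [-2.69, 2.69]. Speed limits (rad/s): [2.57, 2.57, 3.14, 3.14, 3.14, 3.14, 3.14].

## Interface

Orientations are given as a 3x3 rotation matrix whose columns are the frame's x, y, z axes.
In Python, from plant import r, viewer, spotter gives the robot as it stands. The module is installed in compiled form; this text tells all that it offers.
- The arm moves only by the shell command python3 -m pendant 'ROWS' [FORCE]. ROWS is a JSON object whose one key "rows" holds a list of rows, each an object of numbers: "fingers": the finger opening in mm, from 0 to 85.4; "x", "y", "z": the shift along the tool's x, y, z in units of 40 mm (1.0 is 40 mm); "twist": the turn about the tool's z in units of 6 degrees (1.0 is 6 degrees). A call has 1 to 20 rows; each row shifts and turns the commanded pose from where the row before left it, along the tool's axes as they then stand; what a row does not reach is not made up. A row lasts 1/12 s, in which the tool goes at most 41.7 mm and 7.16 degrees, less where a joint would pass 70% of its speed; a pose out of reach is approached as far as the arm can. A call is refused whole if a number of a shift passes 1 or a number of a turn 1, either way. A call with a gripper value outside its range is refused whole. The fingers move at their own pace and stop on an object; FORCE is the grip in N (left out, the last holds). Time passes only in rows, so rows that do not move let the fingers close. It gives the time, the measured TCP pose, the force, the opening and the grip force at its end, in the units of the state.
- r.get_obs(): the state, without advancing time (a new reading comes with each control period).
- viewer.grab_frame(name): name is "side" or "top" or "wrist"; returns a dict with "image" (480x640x3 uint8, red, green, blue), "fx", "fy", "cx", "cy" (pixels), "rvec" (rotation vector, rad) and "tvec" (3), from world to camera coordinates, as OpenCV has them. Camera axes: x right, y down, z forward; pixel columns grow to the right and rows downward; lengths in m; the calibration is good to about 2 mm. The wrist camera is an equidistant fisheye: a pixel r from the principal point sees the ray r / f radians off the axis. A picture is of the moment at which its call begins. There is no depth.
- r.finish_job(): hands the job in; it is judged then, once.
Trained networks look in a picture, given as the dict that the camera call returned (one of the last four; its "shot" number tells which), for a name from the list of things; names that differ only in an ending like _2 or _b are one class to them, and where a whole thing is asked for, a point or a joint stands for the part that bears it (a point fixed in the world has none). Each returns a list of dicts, best first, with "conf" (0 to 1); they miss things now and then, are a little off and sometimes report something else, mostly with a low value. They report only what shows in the picture. A call takes as long as a camera call. They do not tell look-alikes from the thing itself.
- spotter.recognise(picture, thing): "location" ([x, y, z] in m, in world coordinates, good to about 4 mm: the middle of the surface that is visible of it).
- spotter.mark_of(picture, thing): "location" ([x, y, z] in m, in world coordinates, good to about 4 mm: a listed point, or the origin of a listed thing).
The state is a dict: "clock": time; "qpos": joint angles; "joint_velocities": joint speeds; "tau": joint torques, N m; "tool_pos": TCP position; "tool_rot": TCP orientation; "ft_force": force on the tool from outside, world axes, zero at the start; "wrist_torque": the same for the moment, N m; "width": finger opening in m; "finger_force": force on a finger pad.
Only numpy, scipy, OpenCV 4.12 (cv2) and the standard library are available. Lean on these libraries where they do the work, as an engineer would, in place of code of your own. Each camera call takes 0.05 s, during which the arm holds its last target. There are 200 camera calls.

## Working session

There is one attempt and no reset: what is moved stays moved. The work goes in short steps, Python scripts to look and compute and a shell command to move; the robot and the scene stay as the last step left them, time stands still between calls to the robot, and variables do not carry over. Pictures are saved under pics/ and viewed, at most 14 in all, crops included, and the job is handed in when it is done.

```bash
mkdir -p pics
python3 - <<'E'
from plant import r,viewer,spotter
import cv2
o=r.get_obs(); print(o['clock'],o['tool_pos'],o['tool_rot'],o['width'],r.pinch_z)
for n in('top','side'):
    p=viewer.grab_frame(n); cv2.imwrite(f'pics/{n}0.png',p['image'][:,:,::-1])
    for t in ['stamp_red','stamp_blue','stamp_green','stamp_black','pad_red','pad_blue','pad_green','pad_black','rack','cleaner']:
        print(n,t,[([round(float(v),3) for v in d['location']],round(d['conf'],2)) for d in spotter.mark_of(p,t)[:3]])
E
```

```text
0.0 [0.26232003 0.59405733 0.19762517] [[-9.14818239e-01  4.03865197e-01 -7.01879140e-04]
 [ 4.03865800e-01  9.14816528e-01 -1.77054632e-03]
 [-7.29713976e-05 -1.90319304e-03 -9.99998186e-01]] 0.08523868875098274 0.0187
top stamp_red [([0.456, 0.149, 0.018], 0.86), ([0.458, 0.147, 0.009], 0.55)]
top stamp_blue [([0.466, 0.07, 0.018], 0.74), ([0.348, -0.107, -0.001], 0.69), ([0.574, 0.233, 0.003], 0.67)]
top stamp_green [([0.474, 0.0, 0.019], 0.77), ([0.465, 0.071, 0.019], 0.74)]
top stamp_black [([0.469, -0.076, 0.016], 0.8), ([0.459, 0.148, 0.007], 0.23)]
top pad_red [([0.457, 0.145, 0.01], 0.55)]
top pad_blue [([0.459, 0.073, 0.003], 0.56)]
top pad_green [([0.461, -0.0, 0.004], 0.68)]
top pad_black [([0.47, -0.072, 0.001], 0.8), ([0.465, 0.07, 0.014], 0.53)]
top rack [([0.469, -0.073, 0.007], 0.7), ([0.631, 0.058, 0.002], 0.59)]
top cleaner [([0.632, -0.084, 0.007], 0.62)]
side stamp_red [([0.452, 0.147, 0.014], 0.68)]
side stamp_blue [([0.351, -0.104, -0.001], 0.89), ([0.572, 0.237, 0.002], 0.79), ([0.462, 0.071, 0.019], 0.65)]
side stamp_green [([0.462, 0.072, 0.017], 0.63)]
side stamp_black [([0.47, -0.076, 0.018], 0.79)]
side pad_red [([0.462, 0.15, 0.003], 0.63)]
side pad_blue [([0.467, 0.078, 0.001], 0.61)]
side pad_green [([0.464, 0.006, 0.004], 0.58)]
side pad_black [([0.472, -0.072, 0.004], 0.66)]
side rack [([0.632, 0.062, 0.0], 0.71)]
side cleaner [([0.638, -0.084, 0.008], 0.72), ([0.46, 0.15, 0.003], 0.5)]
```

View pics/top0.png

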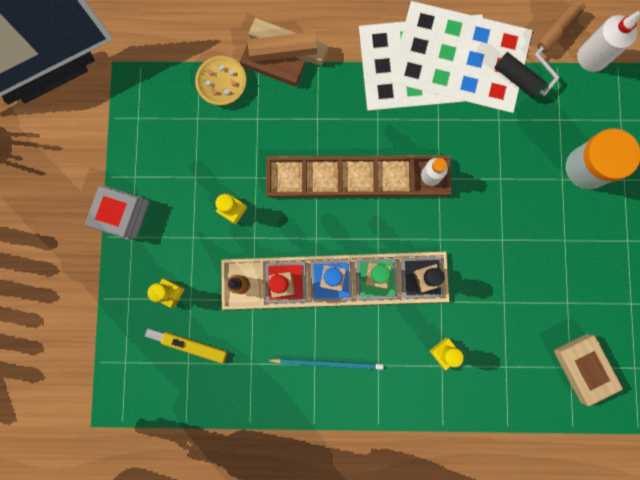

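View pics/side0.png

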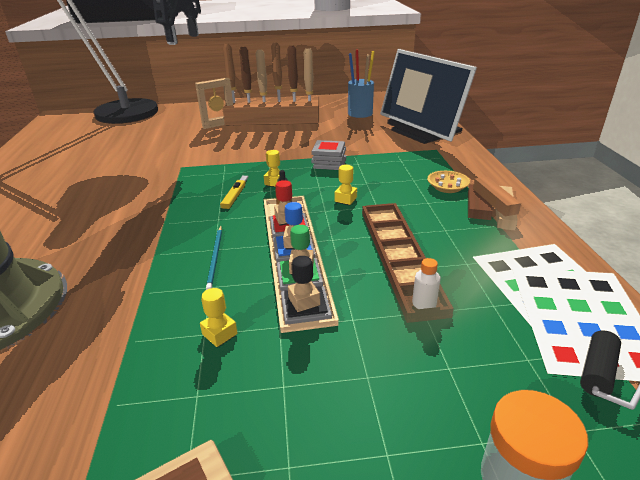

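The top view shows the pads from left to right as red (280,285), blue (332,279), green (378,275) and black (427,278). The rack lies behind them, with wells at x≈288, 324, 360, 396 and y≈177. The bottle is at (435,172), and the yellow look-alikes stand clear of the work area. Next I'll take an enlarged crop and fit the rack.

```bash
cat > h.py <<'E'
import numpy as np,cv2
def ray_plane(p,uv,z,fish=False):
    uv=np.asarray(uv,float).reshape(-1,2)
    R=cv2.Rodrigues(np.array(p['rvec'],float))[0];t=np.array(p['tvec'],float).ravel()
    a=(uv-[p['cx'],p['cy']])/[p['fx'],p['fy']]
    if fish:
        th=np.linalg.norm(a,axis=1,keepdims=True);d=np.c_[a*np.sinc(0)*np.sin(th)/np.maximum(th,1e-9),np.cos(th)]
    else: d=np.c_[a,np.ones(len(a))]
    C=-R.T@t; d=d@R
    return C+d*((z-C[2])/d[:,2])[:,None]
def proj(p,X,fish=False):
    X=np.asarray(X,float).reshape(-1,3)
    R=cv2.Rodrigues(np.array(p['rvec'],float))[0];c=X@R.T+np.array(p['tvec'],float).ravel()
    if fish:
        rr=np.hypot(c[:,0],c[:,1]);th=np.arctan2(rr,c[:,2]);a=c[:,:2]/np.maximum(rr,1e-9)[:,None]*th[:,None]
    else: a=c[:,:2]/c[:,2:]
    return a*[p['fx'],p['fy']]+[p['cx'],p['cy']]
E
python3 - <<'E'
from plant import r,viewer
from h import *
p=viewer.grab_frame('top');im=p['image']
c=cv2.resize(im[145:325,215:465,::-1],None,fx=3.2,fy=3.2,interpolation=cv2.INTER_CUBIC)
# rack rim: fit outline of non-green around the rack
hsv=cv2.cvtColor(im,cv2.COLOR_RGB2HSV)
g=((hsv[...,0]>55)&(hsv[...,0]<90)&(hsv[...,1]>120)).astype(np.uint8)
ng=1-g; 
def corners(x0,y0,x1,y1,z,name):
    m=np.zeros_like(ng);m[y0:y1,x0:x1]=ng[y0:y1,x0:x1]
    m=cv2.morphologyEx(m,cv2.MORPH_OPEN,np.ones((9,9)))
    k=max(cv2.findContours(m,0,2)[0],key=cv2.contourArea)
    rc=cv2.minAreaRect(k);b=cv2.boxPoints(rc);w=ray_plane(p,b,z)
    print(name,b.round(1).tolist(),w.round(4).tolist(),np.linalg.norm(np.diff(w,axis=0),axis=1).round(4))
corners(255,145,462,205,.018,'rack');corners(212,245,460,315,.012,'tray')
print('cam',(-cv2.Rodrigues(np.array(p['rvec']))[0].T@np.array(p['tvec']).ravel()).round(3))
cv2.imwrite('pics/crop1.png',c)
E
```

```text
rack [[265.6000061035156, 156.0], [450.0, 154.3000030517578], [450.29998779296875, 196.0], [266.0, 197.6999969482422]] [[0.6604, 0.1818, 0.018], [0.6646, -0.1155, 0.018], [0.5963, -0.1149, 0.018], [0.5919, 0.1797, 0.018]] [0.2973 0.0683 0.2946]
tray [[219.1999969482422, 258.1000061035156], [447.6000061035156, 250.1999969482422], [449.3999938964844, 302.20001220703125], [221.0, 310.1000061035156]] [[0.4949, 0.2531, 0.012], [0.5101, -0.1102, 0.012], [0.428, -0.1116, 0.012], [0.4126, 0.2477, 0.012]] [0.3637 0.0821 0.3596]
cam [0.433 0.07  0.847]
```

View pics/crop1.png

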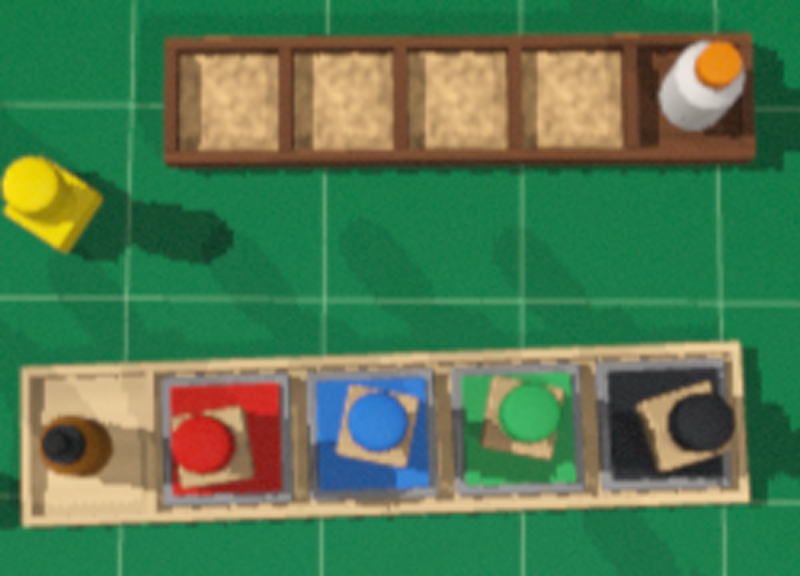

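The crop shows the knob tops at crop px red (203,445), blue (377,421), green (530,413) and black (700,422). The dividers give well centres at (230,101), (345,100.5), (461,99.5) and (577,99). The mounts are yawed by about +5°, -10°, -10° and +17°.

Run:
```python
from plant import r,viewer,spotter
from h import *
p=viewer.grab_frame('top')
f=lambda a:np.array(a)/3.2+[215-.35,145-.35]
k=ray_plane(p,f([(203,445),(377,421),(530,413),(700,422)]),.091);w=ray_plane(p,f([(230,101),(345,100.5),(461,99.5),(577,99)]),.018)
print(k.round(4).tolist(),w.round(4).tolist(),np.linalg.norm(np.diff(w,axis=0),axis=1),np.linalg.norm(np.diff(k,axis=0),axis=1))
o=r.get_obs();R=o['tool_rot'];print((R.T@([*k[0,:2],.18]-o['tool_pos'])/.04).round(2))
```

```text
[[0.4528, 0.15, 0.091], [0.4641, 0.0721, 0.091], [0.4682, 0.0036, 0.091], [0.4648, -0.0723, 0.091]] [[0.6272, 0.1474, 0.018], [0.6278, 0.0895, 0.018], [0.6286, 0.0313, 0.018], [0.6291, -0.0269, 0.018]] [0.05786202 0.05825775 0.05814688] [0.07873507 0.06863635 0.07596936]
[-8.84 -8.25  0.47]
```

```bash
python3 -m pendant '{"rows":[{"x":-0.68,"y":-0.63,"fingers":60},{"x":-0.68,"y":-0.63,"fingers":60},{"x":-0.68,"y":-0.63,"fingers":60},{"x":-0.68,"y":-0.63,"fingers":60},{"x":-0.68,"y":-0.63,"fingers":60},{"x":-0.68,"y":-0.63,"fingers":60},{"x":-0.68,"y":-0.63,"fingers":60},{"x":-0.68,"y":-0.63,"fingers":60},{"x":-0.68,"y":-0.63,"fingers":60},{"x":-0.68,"y":-0.63,"fingers":60},{"x":-0.68,"y":-0.63,"fingers":60},{"x":-0.68,"y":-0.63,"fingers":60},{"x":-0.68,"y":-0.69,"fingers":60},{"fingers":60},{"fingers":60}]}' 40
python3 -m pendant '{"rows":[{"twist":1,"fingers":60},{"twist":1,"fingers":60},{"twist":1,"fingers":60},{"twist":1,"fingers":60},{"twist":1,"fingers":60},{"twist":1,"fingers":60},{"twist":1,"fingers":60},{"twist":1,"fingers":60},{"twist":1,"fingers":60},{"twist":1,"fingers":60},{"twist":0.8,"fingers":60},{"fingers":60},{"fingers":60}]}'
cat >> h.py <<'E'
K=np.array([[.4528,.15],[.4641,.0721],[.4682,.0036],[.4648,-.0723]])
W=np.array([[.6272,.1474],[.6278,.0895],[.6286,.0313],[.6291,-.0269]])
def delta(o,xy,z=None):
    R=np.array(o['tool_rot']);t=np.array(o['tool_pos']);d=np.array([*xy,t[2] if z is None else z])-t
    return (R.T@d/.04).round(2),t.round(4),'yaw of y',np.degrees(np.arctan2(R[1,1],R[0,1])).round(2)
E
python3 - <<'E'
from plant import r,viewer
from h import *
o=r.get_obs();print(delta(o,K[0],.076),o['clock'],o['qpos'])
p=viewer.grab_frame('wrist');cv2.imwrite('pics/w1.png',p['image'][:,:,::-1])
for z in (.091,):print(proj(p,np.c_[K,[z]*4],True).round(1))
E
```

```text
(array([-8.84, -8.25,  3.07]), array([0.2626, 0.5946, 0.1987]), 'yaw of y', np.float64(66.18)) 1.2 [-1.14086123  0.3210022  -0.07010597  1.45052655  0.02256715  1.3707901
 -0.05687235]
[[ 86.9 470.2]
 [ 63.  477. ]
 [ 43.3 479.4]
 [ 22.  478.2]]validation failed for argument at $.ro...
validation failed for argument at $.ro...
```

View pics/w1.png

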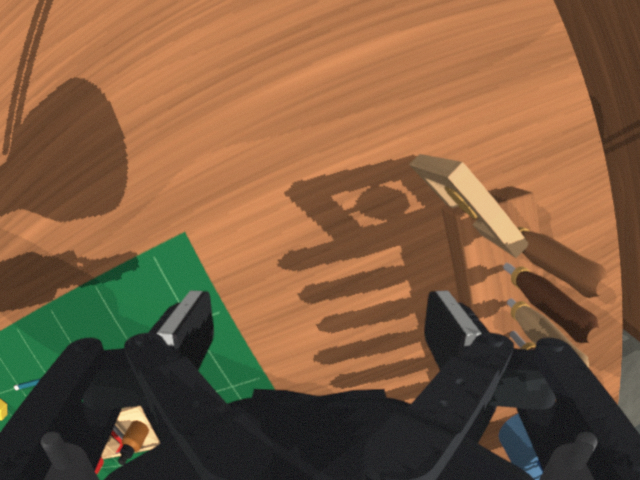

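Nothing moved: the wrist view still shows the start position, with the stamps at the lower left. Each row probably needs all the keys.

```bash
python3 -m pendant '{"rows":[{"fingers":60,"x":-0.68,"y":-0.63,"z":0,"twist":0},{"fingers":60,"x":-0.68,"y":-0.63,"z":0,"twist":0},{"fingers":60,"x":-0.68,"y":-0.63,"z":0,"twist":0},{"fingers":60,"x":-0.68,"y":-0.63,"z":0,"twist":0},{"fingers":60,"x":-0.68,"y":-0.63,"z":0,"twist":0},{"fingers":60,"x":-0.68,"y":-0.63,"z":0,"twist":0},{"fingers":60,"x":-0.68,"y":-0.63,"z":0,"twist":0},{"fingers":60,"x":-0.68,"y":-0.63,"z":0,"twist":0},{"fingers":60,"x":-0.68,"y":-0.63,"z":0,"twist":0},{"fingers":60,"x":-0.68,"y":-0.63,"z":0,"twist":0},{"fingers":60,"x":-0.68,"y":-0.63,"z":0,"twist":0},{"fingers":60,"x":-0.68,"y":-0.63,"z":0,"twist":0},{"fingers":60,"x":-0.68,"y":-0.69,"z":0,"twist":0},{"fingers":60,"x":0,"y":0,"z":0,"twist":0}]}' 40
```

```text
clock: 2.42
tool_pos: [0.4558, 0.1412, 0.1993]
tool_rot: [[-0.91, 0.415, 0.002], [0.415, 0.91, -0.003], [-0.003, -0.001, -1.0]]
ft_force: [-1.0, -0.6, 0.1]
width: 0.0598
finger_force: 0.0
```

```bash
python3 -m pendant '{"rows":[{"fingers":60,"x":0,"y":0,"z":0,"twist":1},{"fingers":60,"x":0,"y":0,"z":0,"twist":1},{"fingers":60,"x":0,"y":0,"z":0,"twist":1},{"fingers":60,"x":0,"y":0,"z":0,"twist":1},{"fingers":60,"x":0,"y":0,"z":0,"twist":1},{"fingers":60,"x":0,"y":0,"z":0,"twist":1},{"fingers":60,"x":0,"y":0,"z":0,"twist":1},{"fingers":60,"x":0,"y":0,"z":0,"twist":1},{"fingers":60,"x":0,"y":0,"z":0,"twist":1},{"fingers":60,"x":0,"y":0,"z":0,"twist":1},{"fingers":60,"x":0,"y":0,"z":0,"twist":0.8},{"fingers":60,"x":0,"y":0,"z":0,"twist":0},{"fingers":60,"x":0,"y":0,"z":0,"twist":0}]}'
python3 - <<'E'
from plant import r,viewer
from h import *
o=r.get_obs();print(delta(o,K[0],.076),o['clock'],o['qpos'])
p=viewer.grab_frame('wrist');cv2.imwrite('pics/w2.png',p['image'][:,:,::-1])
for z in (.091,):print(proj(p,np.c_[K,[z]*4],True).round(1),p['fx'],p['cx'],p['cy'])
E
```

```text
clock: 3.5
tool_pos: [0.4527, 0.1501, 0.1988]
tool_rot: [[-0.027, 1.0, 0.0], [1.0, 0.027, 0.0], [0.0, 0.0, -1.0]]
ft_force: [0.2, -0.2, -0.3]
width: 0.0599
finger_force: 0.0
(array([-0.  ,  0.  ,  3.07]), array([0.4527, 0.1501, 0.1988]), 'yaw of y', np.float64(1.52)) 3.5 [-0.64478593 -0.05709832  0.26003384  1.87212559  0.01507398  1.32440844
 -0.36229348]
[[319.4 225.2]
 [330.3 314.9]
 [331.9 379. ]
 [325.4 434.7]] 371.64829954431775 318.65307420290424 236.7834783471809
```

View pics/w2.png

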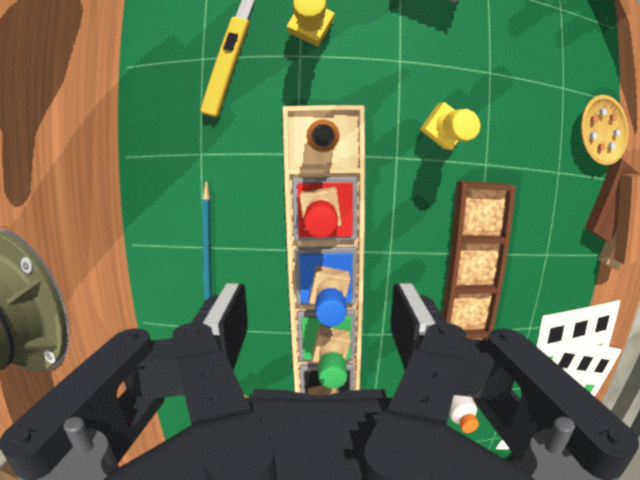

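The wrist view shows red at (321,218), blue at (331,306) and green at (333,370). Those are about 8 px above the predictions, so I'll measure this properly before grasping.

Run:
```python
from plant import r,viewer,spotter
from h import *
p=viewer.grab_frame('wrist')
print(proj(p,np.c_[W,[.008]*4],True).round(1),'wells (cork floor)')
hsv=cv2.cvtColor(p['image'],cv2.COLOR_RGB2HSV)
print('TCP, pinch px',proj(p,[r.get_obs()['tool_pos']],True))
for n in('top','side','wrist'):
    q=p if n=='wrist' else viewer.grab_frame(n)
    for t in ['stamp_red','stamp_blue','stamp_green']:
        print(n,t,[(np.round(d['location'],4).tolist(),round(d['conf'],2)) for d in spotter.mark_of(q,t)[:4]])
cork=p['image'][175:345,445:520,::-1];kn=p['image'][175:410,280:370,::-1]
c=np.hstack([cv2.resize(kn,None,fx=2.5,fy=2.5,interpolation=2),np.pad(cv2.resize(cork,None,fx=2.5,fy=2.5,interpolation=2),((0,587-425),(0,0),(0,0)))])
cv2.imwrite('pics/crop2.png',c)
```

```text
[[481.4 214.3]
 [475.  265.3]
 [467.5 312.3]
 [459.2 354.2]] wells (cork floor)
TCP, pinch px [[319.83146963 274.73086659]]
top stamp_red [([0.4553, 0.1475, 0.02], 0.59)]
top stamp_blue [([0.4628, 0.0708, 0.0159], 0.78), ([0.3501, -0.1062, 0.0029], 0.59)]
top stamp_green [([0.4715, 0.0026, 0.0191], 0.74)]
side stamp_red [([0.4504, 0.1476, 0.0181], 0.76)]
side stamp_blue [([0.352, -0.1071, 0.0003], 0.89), ([0.4649, 0.0075, 0.0065], 0.71), ([0.4367, 0.3294, -0.0009], 0.64), ([0.4629, 0.0726, 0.0169], 0.63)]
side stamp_green [([0.4716, 0.0067, 0.0193], 0.94)]
wrist stamp_red [([0.451, 0.1526, 0.0208], 0.83)]
wrist stamp_blue [([0.5768, 0.2383, 0.0006], 0.72), ([0.4404, 0.3305, -0.0006], 0.68), ([0.4646, 0.0733, 0.0184], 0.62)]
wrist stamp_green [([0.472, 0.0005, 0.0186], 0.64), ([0.6368, -0.0886, 0.0104], 0.58)]Traceback (most recent call last):
  File "<stdin>", line 12, in <module>
    return _nx.concatenate(arrs, 1, dtype=dtype, casting=casting)
           ~~~~~~~~~~~~~~~^^^^^^^^^^^^^^^^^^^^^^^^^^^^^^^^^^^^^^^
ValueError: all the input array dimensions except for the concatenation axis must match exactly, but along dimension 0, the array at index 0 has size 588 and the array at index 1 has size 587
```

Run:
```python
from plant import r,viewer,spotter
from h import *
p=viewer.grab_frame('wrist');im=p['image'][:,:,::-1]
S=4;c=cv2.resize(im[185:330,280:480],None,fx=S,fy=S,interpolation=2)
a=np.linspace(0,2*np.pi,40)
def poly(P): cv2.polylines(c,[((proj(p,P,True)-[280,185]+.5)*S).round().astype(int)],True,(255,255,255),1)
for k in K[:2]:
    for z in(.061,.091): poly(np.c_[k[0]+.014*np.cos(a),k[1]+.014*np.sin(a),a*0+z])
for w in W[:3]: poly([[w[0]+i*.026,w[1]+j*.026,.018] for i,j in((1,1),(1,-1),(-1,-1),(-1,1))])
cv2.imwrite('pics/crop2.png',c)
p=viewer.grab_frame('top');im=p['image'][:,:,::-1]
c=cv2.resize(im[150:320,255:455],None,fx=S,fy=S,interpolation=2)[:600]
c=cv2.resize(im[165:315,255:455],None,fx=S,fy=S,interpolation=2)
def poly(P): cv2.polylines(c,[((proj(p,P)-[255,165]+.5)*S).round().astype(int)],True,(255,255,255),1)
for k in K:
    for z in(.061,.091): poly(np.c_[k[0]+.014*np.cos(a),k[1]+.014*np.sin(a),a*0+z])
for w in W: poly([[w[0]+i*.026,w[1]+j*.026,.018] for i,j in((1,1),(1,-1),(-1,-1),(-1,1))])
cv2.imwrite('pics/crop3.png',c)
```

```text
(no output)
```

View pics/crop2.png

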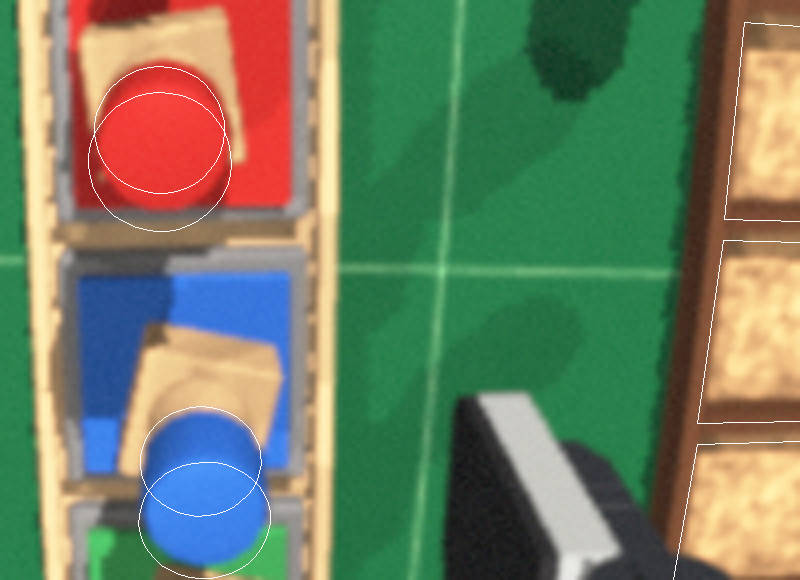

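View pics/crop3.png

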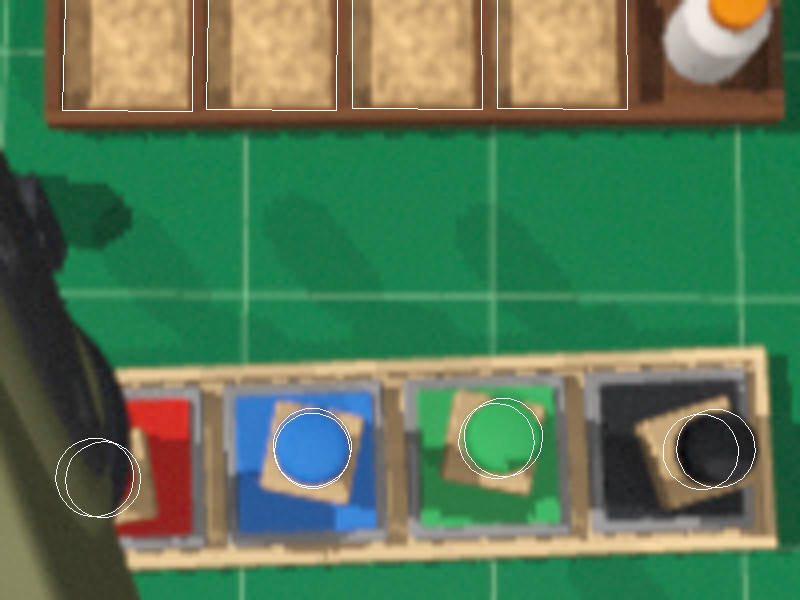

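Wells and knobs overlay well in the top view. In the wrist view the wells fit too, but the knobs sit 3–4 mm further along +y. The wells allow that, so I'll split the difference. Grasping red.

```bash
python3 -m pendant '{"rows":[{"fingers":60,"x":0.04,"y":0,"z":0.9,"twist":0},{"fingers":60,"x":0,"y":0,"z":0.9,"twist":0},{"fingers":60,"x":0,"y":0,"z":0.9,"twist":0},{"fingers":60,"x":0,"y":0,"z":0.5,"twist":0},{"fingers":60,"x":0,"y":0,"z":0.37,"twist":0},{"fingers":60,"x":0,"y":0,"z":0,"twist":0},{"fingers":60,"x":0,"y":0,"z":0,"twist":0},{"fingers":20,"x":0,"y":0,"z":0,"twist":0},{"fingers":20,"x":0,"y":0,"z":0,"twist":0},{"fingers":20,"x":0,"y":0,"z":0,"twist":0},{"fingers":20,"x":0,"y":0,"z":0,"twist":0},{"fingers":20,"x":0,"y":0,"z":0,"twist":0},{"fingers":20,"x":0,"y":0,"z":0,"twist":0},{"fingers":20,"x":0,"y":0,"z":0,"twist":0}]}' 40
```

```text
clock: 5.42
tool_pos: [0.4588, 0.1531, 0.0614]
tool_rot: [[-0.024, 1.0, 0.012], [1.0, 0.024, 0.005], [0.004, 0.012, -1.0]]
ft_force: [2.7, -1.9, 17.6]
width: 0.02
finger_force: 8.4
```

Run:
```python
from plant import r,viewer,spotter
from h import *
p=viewer.grab_frame('side');im=p['image'][:,:,::-1]
q=viewer.grab_frame('wrist')['image'][:,:,::-1]
c=np.hstack([cv2.resize(im[120:270,210:360],(400,400),interpolation=2),cv2.resize(q[140:340,220:420],(400,400),interpolation=2)])
cv2.imwrite('pics/s4.png',c)
```

```text
(no output)
```

View pics/s4.png

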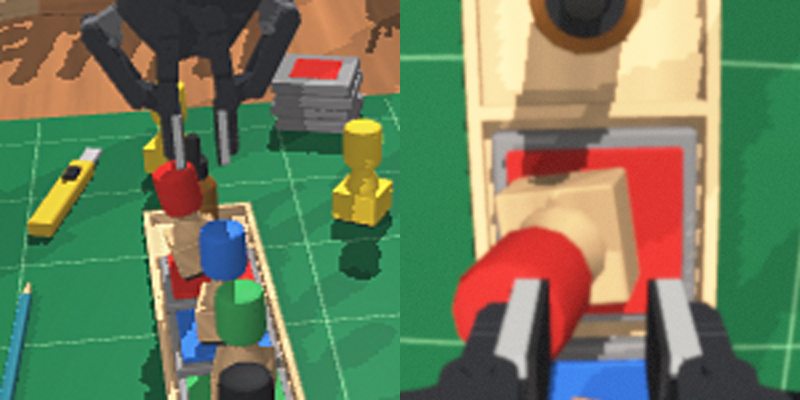

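The grasp went wrong. The fingers closed to 20 mm without enclosing the knob, and the red stamp leans toward -x against the left finger. I'll look closer before moving.

Run:
```python
from plant import r,viewer,spotter
from h import *
o=r.get_obs();print({k:np.round(o[k],4).tolist() for k in('tool_pos','ft_force','width','finger_force','wrist_torque')})
p=viewer.grab_frame('side');q=viewer.grab_frame('wrist')
print('side pinch px',proj(p,[o['tool_pos'],o['tool_pos']+[0,0,.0187],[*K[0],.091],[*K[0],.061]]).round(1).tolist())
print('wrist',proj(q,[o['tool_pos'],[*K[0],.091]],True).round(1).tolist())
for a,n in((p,'s'),(q,'w')):print(n,[(np.round(d['location'],4).tolist(),round(d['conf'],2)) for d in spotter.recognise(a,'stamp_red')[:3]],[(np.round(d['location'],4).tolist(),round(d['conf'],2)) for d in spotter.mark_of(a,'stamp_red')[:3]])
c=np.hstack([cv2.resize(p['image'][125:245,245:325,::-1],(400,600),interpolation=2),cv2.resize(q['image'][150:330,240:360,::-1],(400,600),interpolation=2)])
cv2.imwrite('pics/s5.png',c)
```

```text
{'tool_pos': [0.4588, 0.1531, 0.0615], 'ft_force': [2.295, -1.2914, 18.2554], 'width': 0.0201, 'finger_force': 8.4407, 'wrist_torque': [-0.2963, -0.3122, 0.0294]}
side pinch px [[286.7, 197.9], [286.1, 188.3], [282.2, 183.6], [283.4, 199.3]]
wrist [[319.8, 274.7], [306.9, 305.2]]
s [([0.4419, 0.1353, 0.0648], 0.95)] [([0.4513, 0.1462, 0.0205], 0.7)]
w [([0.4525, 0.1607, 0.0534], 0.62)] [([0.4544, 0.156, 0.0202], 0.97)]
```

View pics/s5.png

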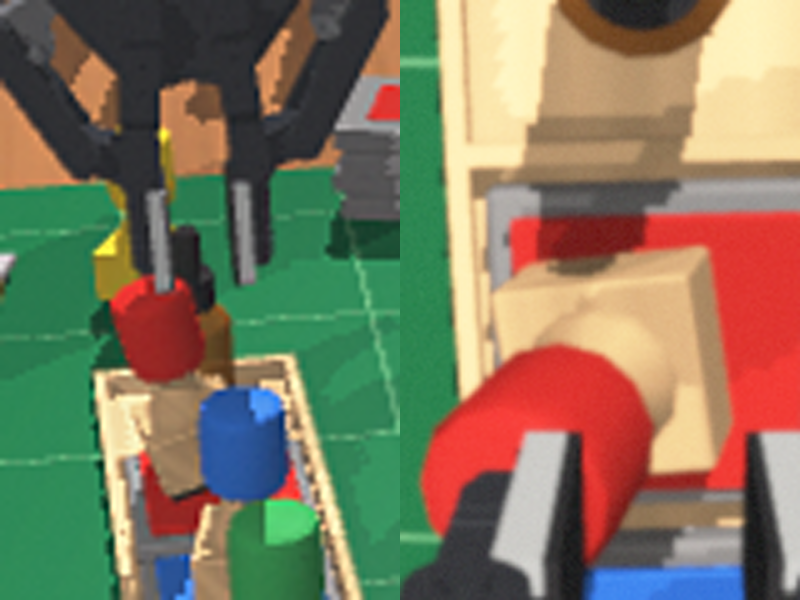

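The side view shows both fingertips ending at about (278,183) and (294,182), at the knob's top rather than around it. The left tip is standing on the knob. The reported TCP should project to (287,198), so I'll triangulate the real tip height.

Run:
```python
from plant import r,viewer,spotter
from h import *
p=viewer.grab_frame('side');q=viewer.grab_frame('wrist');o=r.get_obs()
cam=lambda p:-cv2.Rodrigues(np.array(p['rvec']))[0].T@np.array(p['tvec']).ravel()
C1,C2=cam(p),cam(q);print('cams',C1.round(4),C2.round(4),'TCP depth',np.linalg.norm(C2-o['tool_pos']))
for a,b in(((294,181.6),(346.5,280.5)),((278,183),(292.5,280.5))):
    d1=ray_plane(p,a,0)[0]-C1;d2=ray_plane(q,b,0,True)[0]-C2
    s=np.linalg.lstsq(np.c_[d1,-d2],C2-C1,rcond=None)[0]
    print((C1+s[0]*d1).round(4),(C2+s[1]*d2).round(4))
    print('side ray at y=.153',(C1+d1*(.153-C1[1])/d1[1]).round(4))
```

```text
cams [ 0.4394 -0.5699  0.4507] [0.4545 0.2195 0.2369] TCP depth 0.18761030055091665
[0.4734 0.1605 0.088 ] [0.4698 0.1604 0.0876]
side ray at y=.153 [0.473  0.153  0.0917]
[0.4459 0.1601 0.0877] [0.4464 0.1601 0.0877]
side ray at y=.153 [0.4458 0.153  0.0913]
```

The triangulated tips are at z≈0.088, about 26 mm above the reported TCP, and the contact on the knob top at 0.091 agrees with that. The fingers are too high, so I'll lift gently to let the stamp settle back upright.

```bash
python3 -m pendant '{"rows":[{"fingers":20,"x":0,"y":0,"z":-0.06,"twist":0},{"fingers":20,"x":0,"y":0,"z":-0.06,"twist":0},{"fingers":20,"x":0,"y":0,"z":-0.06,"twist":0},{"fingers":20,"x":0,"y":0,"z":-0.06,"twist":0},{"fingers":20,"x":0,"y":0,"z":-0.06,"twist":0},{"fingers":20,"x":0,"y":0,"z":-0.06,"twist":0},{"fingers":20,"x":0,"y":0,"z":-0.06,"twist":0},{"fingers":20,"x":0,"y":0,"z":-0.06,"twist":0},{"fingers":20,"x":0,"y":0,"z":-0.1,"twist":0},{"fingers":20,"x":0,"y":0,"z":-0.1,"twist":0},{"fingers":20,"x":0,"y":0,"z":-0.1,"twist":0},{"fingers":20,"x":0,"y":0,"z":-0.2,"twist":0},{"fingers":20,"x":0,"y":0,"z":-0.3,"twist":0},{"fingers":20,"x":0,"y":0,"z":-0.3,"twist":0},{"fingers":20,"x":0,"y":0,"z":-0.3,"twist":0},{"fingers":20,"x":0,"y":0,"z":0,"twist":0}]}'
python3 - <<'E'
from plant import r,viewer,spotter
from h import *
p=viewer.grab_frame('side');q=viewer.grab_frame('wrist');o=r.get_obs();print(delta(o,K[0],.031))
for a,n in((p,'s'),(q,'w')):print(n,[(np.round(d['location'],4).tolist(),round(d['conf'],2)) for d in spotter.mark_of(a,'stamp_red')[:3]])
a=np.linspace(0,2*np.pi,40)
S=5;c1=cv2.resize(p['image'][100:220,245:325,::-1],(400,600),interpolation=2);c2=cv2.resize(q['image'][150:330,240:360,::-1],(400,600),interpolation=2)
for z in(.061,.091):
    P=np.c_[K[0,0]+.014*np.cos(a),K[0,1]+.014*np.sin(a),a*0+z]
    cv2.polylines(c1,[((proj(p,P)-[245,100])*5).astype(int)],True,(255,255,255),1)
    cv2.polylines(c2,[((proj(q,P,True)-[240,150])*10/3).astype(int)],True,(255,255,255),1)
print('tcp px side',proj(p,[o['tool_pos']]))
cv2.imwrite('pics/s6.png',np.hstack([c1,c2]))
E
```

```text
clock: 7.25
tool_pos: [0.4545, 0.1522, 0.134]
tool_rot: [[-0.024, 1.0, 0.004], [1.0, 0.024, 0.002], [0.002, 0.004, -1.0]]
ft_force: [0.4, 0.6, 0.5]
width: 0.02
finger_force: 0.0
(array([-0.04, -0.01,  2.52]), array([0.4531, 0.1517, 0.1316]), 'yaw of y', np.float64(1.38))
s [([0.4549, 0.1478, 0.019], 0.76)]
w [([0.4531, 0.154, 0.0197], 0.67)]
tcp px side [[280.68020948 160.94259161]]
```

View pics/s6.png

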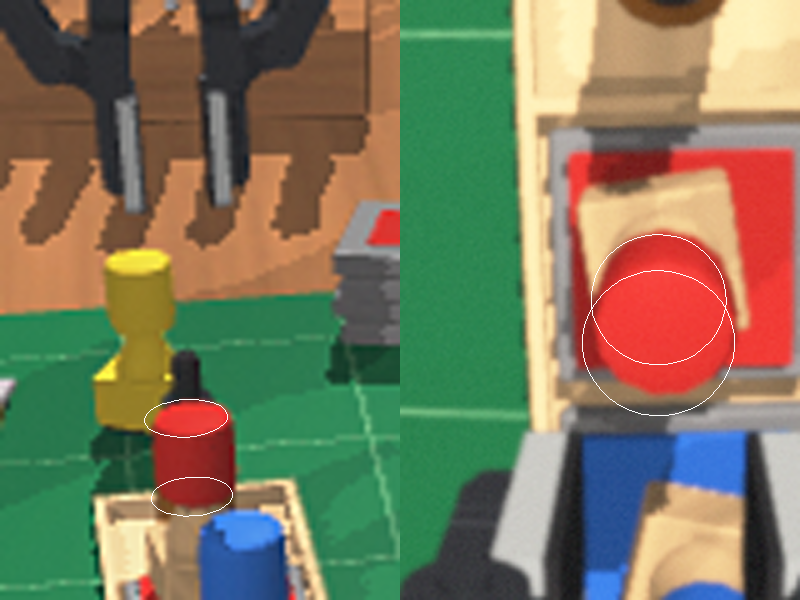

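The stamp is upright again in its old place. The side view still shows the tips 19 px above the projected TCP, so the offset is real, about 28 mm. I'll descend open to TCP 0.031 and check before closing.

```bash
python3 -m pendant '{"rows":[{"fingers":60,"x":0,"y":0.02,"z":0,"twist":0},{"fingers":60,"x":0,"y":0,"z":0,"twist":0},{"fingers":60,"x":0,"y":0,"z":0,"twist":0},{"fingers":60,"x":0,"y":0,"z":0,"twist":0},{"fingers":60,"x":0,"y":0,"z":0,"twist":0},{"fingers":60,"x":0,"y":0,"z":0.5,"twist":0},{"fingers":60,"x":0,"y":0,"z":0.5,"twist":0},{"fingers":60,"x":0,"y":0,"z":0.5,"twist":0},{"fingers":60,"x":0,"y":0,"z":0.5,"twist":0},{"fingers":60,"x":0,"y":0,"z":0.3,"twist":0},{"fingers":60,"x":0,"y":0,"z":0.2,"twist":0},{"fingers":60,"x":0,"y":0,"z":0,"twist":0},{"fingers":60,"x":0,"y":0,"z":0,"twist":0}]}'
python3 - <<'E'
from plant import r,viewer,spotter
from h import *
p=viewer.grab_frame('side');q=viewer.grab_frame('wrist');o=r.get_obs();print(delta(o,K[0],.031),o['ft_force'],o['width'])
print('tcp px side',proj(p,[o['tool_pos']]))
cv2.imwrite('pics/s7.png',np.hstack([cv2.resize(p['image'][125:245,245:325,::-1],(400,600),interpolation=2),cv2.resize(q['image'][150:330,240:360,::-1],(400,600),interpolation=2)]))
E
```

```text
clock: 8.53
tool_pos: [0.4537, 0.1516, 0.0313]
tool_rot: [[-0.024, 1.0, 0.0], [1.0, 0.024, -0.0], [-0.0, 0.0, -1.0]]
ft_force: [-0.0, 0.1, 0.9]
width: 0.06
finger_force: 0.0
(array([-0.05, -0.04,  0.03]), array([0.4544, 0.1519, 0.0321]), 'yaw of y', np.float64(1.38)) [ 0.054516    0.87696385 -0.44966186] 0.059900882109263975
tcp px side [[285.30765764 213.11721271]]
```

View pics/s7.png

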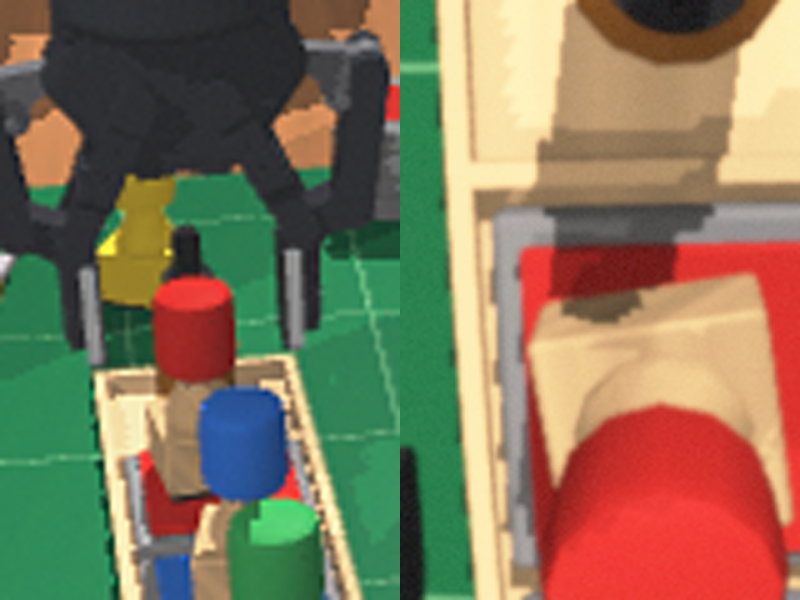

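The fingers now straddle the knob evenly, with inner faces at crop x 95 and 290 and the knob at 195, and the tips near its lower edge. Closing and lifting.

```bash
python3 -m pendant '{"rows":[{"fingers":22,"x":0,"y":0,"z":0,"twist":0},{"fingers":22,"x":0,"y":0,"z":0,"twist":0},{"fingers":22,"x":0,"y":0,"z":0,"twist":0},{"fingers":22,"x":0,"y":0,"z":0,"twist":0},{"fingers":22,"x":0,"y":0,"z":0,"twist":0},{"fingers":22,"x":0,"y":0,"z":0,"twist":0},{"fingers":22,"x":0,"y":0,"z":0,"twist":0},{"fingers":22,"x":0,"y":0,"z":0,"twist":0}]}' 40
```

```text
clock: 9.3
tool_pos: [0.4542, 0.1519, 0.0319]
tool_rot: [[-0.024, 1.0, 0.001], [1.0, 0.024, 0.001], [0.001, 0.001, -1.0]]
ft_force: [0.0, -0.1, 5.0]
width: 0.0266
finger_force: 39.4
```

```bash
python3 -m pendant '{"rows":[{"fingers":22,"x":0,"y":0,"z":-0.3,"twist":0},{"fingers":22,"x":0,"y":0,"z":-0.6,"twist":0},{"fingers":22,"x":0,"y":0,"z":-0.6,"twist":0},{"fingers":22,"x":-0.22,"y":0.3,"z":0,"twist":0},{"fingers":22,"x":0,"y":0.6,"z":0,"twist":0},{"fingers":22,"x":0,"y":0.8,"z":0,"twist":0},{"fingers":22,"x":0,"y":0.8,"z":0,"twist":0},{"fingers":22,"x":0,"y":0.8,"z":0,"twist":0.7},{"fingers":22,"x":0,"y":0.6,"z":0,"twist":0},{"fingers":22,"x":0,"y":0.42,"z":0,"twist":0},{"fingers":22,"x":0,"y":0,"z":0,"twist":0},{"fingers":22,"x":0,"y":0,"z":0,"twist":0},{"fingers":22,"x":0,"y":0,"z":0,"twist":0}]}'
python3 - <<'E'
from plant import r,viewer,spotter
from h import *
o=r.get_obs();print(delta(o,W[0],.0319-.010))
for n in('top','side','wrist'):
    q=viewer.grab_frame(n)
    print(n,[(np.round(d['location'],4).tolist(),round(d['conf'],2)) for d in spotter.mark_of(q,'stamp_red')[:2]])
E
```

```text
clock: 10.38
tool_pos: [0.6252, 0.144, 0.0903]
tool_rot: [[0.049, 0.999, -0.002], [0.999, -0.049, -0.0], [-0.0, -0.002, -1.0]]
ft_force: [0.0, -0.3, -0.8]
width: 0.0266
finger_force: 39.6
(array([0.09, 0.05, 1.71]), array([0.6252, 0.144 , 0.0903]), 'yaw of y', np.float64(-2.81))
top []
side [([0.6224, 0.1399, 0.0752], 0.76), ([0.6377, -0.0817, 0.0053], 0.74)]
wrist [([0.6263, 0.1475, 0.081], 0.84)]
```

```bash
python3 -m pendant '{"rows":[{"fingers":22,"x":0.06,"y":0.05,"z":0.4,"twist":0},{"fingers":22,"x":0,"y":0,"z":0.5,"twist":0},{"fingers":22,"x":0,"y":0,"z":0.4,"twist":0},{"fingers":22,"x":0,"y":0,"z":0.2,"twist":0},{"fingers":22,"x":0,"y":0,"z":0.1,"twist":0},{"fingers":22,"x":0,"y":0,"z":0.08,"twist":0},{"fingers":22,"x":0,"y":0,"z":0,"twist":0},{"fingers":22,"x":0,"y":0,"z":0,"twist":0}]}'
python3 - <<'E'
from plant import r,viewer,spotter
from h import *
for n in('side','wrist'):
    q=viewer.grab_frame(n)
    print(n,[(np.round(d['location'],4).tolist(),round(d['conf'],2)) for d in spotter.mark_of(q,'stamp_red')[:2]])
E
```

```text
clock: 11.35
tool_pos: [0.6292, 0.1463, 0.0248]
tool_rot: [[0.049, 0.999, 0.001], [0.999, -0.049, 0.0], [0.001, 0.001, -1.0]]
ft_force: [0.6, 0.5, -0.5]
width: 0.0268
finger_force: 39.6
side [([0.6288, 0.1421, 0.0122], 0.67)]
wrist [([0.6318, 0.1484, 0.0146], 0.82)]
```

```bash
python3 -m pendant '{"rows":[{"fingers":22,"x":0,"y":0,"z":0.05,"twist":0},{"fingers":22,"x":0,"y":0,"z":0.03,"twist":0},{"fingers":22,"x":0,"y":0,"z":0,"twist":0},{"fingers":22,"x":0,"y":0,"z":0,"twist":0}]}'
python3 -m pendant '{"rows":[{"fingers":30,"x":0,"y":0,"z":0,"twist":0},{"fingers":40,"x":0,"y":0,"z":0,"twist":0},{"fingers":60,"x":0,"y":0,"z":0,"twist":0},{"fingers":60,"x":0,"y":0,"z":0,"twist":0},{"fingers":60,"x":0,"y":0,"z":-0.5,"twist":0},{"fingers":60,"x":0,"y":0,"z":-0.8,"twist":0},{"fingers":60,"x":0,"y":0,"z":-0.8,"twist":-0.7},{"fingers":60,"x":0,"y":0,"z":-0.3,"twist":0},{"fingers":60,"x":0,"y":0,"z":0,"twist":0},{"fingers":60,"x":0,"y":0,"z":0,"twist":0}]}'
python3 - <<'E'
from plant import r,viewer,spotter
from h import *
o=r.get_obs();print(delta(o,K[1]+[0,.0015],.031))
p=viewer.grab_frame('side')
for n in('side','wrist'):
    q=viewer.grab_frame(n)
    print(n,[(np.round(d['location'],4).tolist(),round(d['conf'],2)) for d in spotter.mark_of(q,'stamp_red')[:2]])
a=np.linspace(0,2*np.pi,40);S=4
c=cv2.resize(p['image'][130:280,240:440,::-1],None,fx=S,fy=S,interpolation=2);cv2.imwrite('pics/s8.png',c)
E
```

```text
clock: 11.88
tool_pos: [0.6292, 0.1464, 0.022]
tool_rot: [[0.049, 0.999, 0.001], [0.999, -0.049, 0.001], [0.001, 0.001, -1.0]]
ft_force: [-0.8, -0.5, 4.3]
width: 0.0268
finger_force: 40.2
clock: 12.72
tool_pos: [0.6289, 0.1463, 0.1171]
tool_rot: [[-0.023, 1.0, 0.001], [1.0, 0.023, 0.001], [0.001, 0.001, -1.0]]
ft_force: [0.1, 0.1, 0.1]
width: 0.0596
finger_force: 0.0
(array([-1.72, -4.16,  2.15]), array([0.6289, 0.1463, 0.1171]), 'yaw of y', np.float64(1.33))
side [([0.6288, 0.1439, 0.006], 0.91), ([0.47, 0.0059, 0.0057], 0.54)]
wrist [([0.6306, 0.1467, 0.0132], 0.59)]
```

View pics/s8.png

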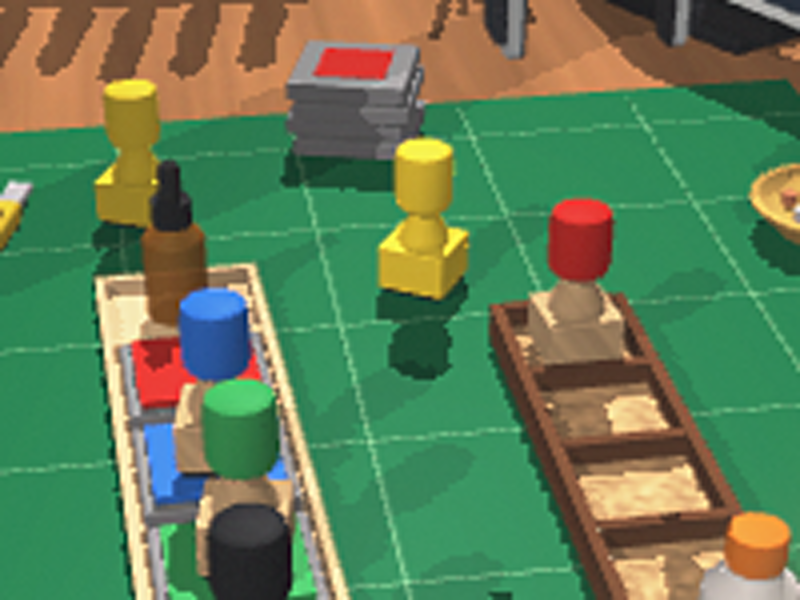

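The side view shows red standing upright in the leftmost well at (578,280), clear of its walls. Next is blue.

```bash
python3 -m pendant '{"rows":[{"fingers":60,"x":-0.22,"y":-0.5,"z":0,"twist":0},{"fingers":60,"x":-0.3,"y":-0.8,"z":0,"twist":0},{"fingers":60,"x":-0.3,"y":-0.8,"z":0,"twist":0},{"fingers":60,"x":-0.3,"y":-0.8,"z":0,"twist":0},{"fingers":60,"x":-0.3,"y":-0.7,"z":0,"twist":0},{"fingers":60,"x":-0.3,"y":-0.56,"z":0,"twist":0},{"fingers":60,"x":0,"y":0,"z":0,"twist":0},{"fingers":60,"x":0,"y":0,"z":0,"twist":0},{"fingers":60,"x":0,"y":0,"z":0,"twist":0}]}'
python3 - <<'E'
from plant import r,viewer,spotter
from h import *
o=r.get_obs();print(delta(o,K[1]+[0,.0015],.031))
q=viewer.grab_frame('wrist')
print([(np.round(d['location'],4).tolist(),round(d['conf'],2)) for d in spotter.mark_of(q,'stamp_blue')[:4]])
E
```

```text
clock: 13.72
tool_pos: [0.4644, 0.0738, 0.1167]
tool_rot: [[-0.024, 1.0, 0.001], [1.0, 0.024, 0.0], [0.0, 0.001, -1.0]]
ft_force: [0.3, 0.8, -0.8]
width: 0.0602
finger_force: 0.0
(array([-0.01, -0.01,  2.14]), array([0.4644, 0.0738, 0.1167]), 'yaw of y', np.float64(1.38))
[([0.4656, 0.07, 0.0166], 0.82), ([0.5753, 0.2357, 0.0001], 0.59)]
```

```bash
python3 -m pendant '{"rows":[{"fingers":60,"x":0,"y":0,"z":0.5,"twist":0},{"fingers":60,"x":0,"y":0,"z":0.6,"twist":0},{"fingers":60,"x":0,"y":0,"z":0.6,"twist":0},{"fingers":60,"x":0,"y":0,"z":0.3,"twist":0},{"fingers":60,"x":0,"y":0,"z":0.14,"twist":0},{"fingers":60,"x":0,"y":0,"z":0,"twist":0},{"fingers":60,"x":0,"y":0,"z":0,"twist":0},{"fingers":40,"x":0,"y":0,"z":0,"twist":0},{"fingers":22,"x":0,"y":0,"z":0,"twist":0},{"fingers":22,"x":0,"y":0,"z":0,"twist":0},{"fingers":22,"x":0,"y":0,"z":0,"twist":0},{"fingers":22,"x":0,"y":0,"z":0,"twist":0},{"fingers":22,"x":0,"y":0,"z":0,"twist":0},{"fingers":22,"x":0,"y":0,"z":0,"twist":0},{"fingers":22,"x":0,"y":0,"z":0,"twist":0}]}'
python3 - <<'E'
from plant import r
from h import *
o=r.get_obs();print(delta(o,W[1],o['tool_pos'][2]),o['ft_force'])
E
```

```text
clock: 15.07
tool_pos: [0.465, 0.0737, 0.0322]
tool_rot: [[-0.024, 1.0, 0.002], [1.0, 0.024, 0.001], [0.001, 0.002, -1.0]]
ft_force: [-0.0, 1.1, 4.9]
width: 0.0269
finger_force: 39.3
(array([0.3 , 4.08, 0.01]), array([0.465 , 0.0737, 0.0322]), 'yaw of y', np.float64(1.38)) [-0.03227646  1.12811917  4.93776267]
```

```bash
python3 -m pendant '{"rows":[{"fingers":22,"x":0,"y":0,"z":-0.3,"twist":0},{"fingers":22,"x":0,"y":0,"z":-0.6,"twist":0},{"fingers":22,"x":0,"y":0,"z":-0.6,"twist":0},{"fingers":22,"x":0.3,"y":0.3,"z":0,"twist":0},{"fingers":22,"x":0,"y":0.6,"z":0,"twist":0},{"fingers":22,"x":0,"y":0.8,"z":0,"twist":0},{"fingers":22,"x":0,"y":0.8,"z":0,"twist":0},{"fingers":22,"x":0,"y":0.7,"z":0,"twist":0},{"fingers":22,"x":0,"y":0.6,"z":0,"twist":0},{"fingers":22,"x":0,"y":0.3,"z":0,"twist":0},{"fingers":22,"x":0,"y":0,"z":0,"twist":-0.9},{"fingers":22,"x":0,"y":0,"z":0,"twist":-0.8},{"fingers":22,"x":0,"y":0,"z":0,"twist":0},{"fingers":22,"x":0,"y":0,"z":0,"twist":0},{"fingers":22,"x":0,"y":0,"z":0,"twist":0}]}'
python3 - <<'E'
from plant import r,viewer,spotter
from h import *
o=r.get_obs();print(delta(o,W[1],.022))
for n in('side','wrist'):
    q=viewer.grab_frame(n)
    print(n,[(np.round(d['location'],4).tolist(),round(d['conf'],2)) for d in spotter.mark_of(q,'stamp_blue')[:4]])
E
```

```text
clock: 16.32
tool_pos: [0.6272, 0.0893, 0.0909]
tool_rot: [[-0.199, 0.98, -0.0], [0.98, 0.199, 0.0], [0.0, -0.0, -1.0]]
ft_force: [-0.1, -0.1, -0.7]
width: 0.0265
finger_force: 39.6
(array([0.  , 0.02, 1.72]), array([0.6272, 0.0893, 0.0909]), 'yaw of y', np.float64(11.46))
side [([0.4348, 0.3301, -0.0031], 0.7), ([0.3525, -0.1058, -0.0001], 0.7), ([0.5748, 0.2367, 0.0026], 0.69), ([0.6286, 0.0861, 0.0762], 0.57)]
wrist [([0.5737, 0.2378, -0.0039], 0.95), ([0.3497, -0.1065, -0.0026], 0.88), ([0.6268, 0.0856, 0.0752], 0.8)]
```

```bash
python3 -m pendant '{"rows":[{"fingers":22,"x":0.05,"y":0.02,"z":0.4,"twist":0},{"fingers":22,"x":0,"y":0,"z":0.5,"twist":0},{"fingers":22,"x":0,"y":0,"z":0.4,"twist":0},{"fingers":22,"x":0,"y":0,"z":0.2,"twist":0},{"fingers":22,"x":0,"y":0,"z":0.1,"twist":0},{"fingers":22,"x":0,"y":0,"z":0.1,"twist":0},{"fingers":22,"x":0,"y":0,"z":0.04,"twist":0},{"fingers":22,"x":0,"y":0,"z":0,"twist":0},{"fingers":22,"x":0,"y":0,"z":0,"twist":0}]}'
```

```text
clock: 17.27
tool_pos: [0.6287, 0.0916, 0.0224]
tool_rot: [[-0.201, 0.98, 0.002], [0.98, 0.201, 0.0], [0.0, 0.002, -1.0]]
ft_force: [-0.5, 0.0, -0.5]
width: 0.0269
finger_force: 39.6
```

```bash
python3 -m pendant '{"rows":[{"fingers":22,"x":0,"y":0,"z":0.04,"twist":0},{"fingers":22,"x":0,"y":0,"z":0,"twist":0},{"fingers":22,"x":0,"y":0,"z":0,"twist":0},{"fingers":30,"x":0,"y":0,"z":0,"twist":0},{"fingers":40,"x":0,"y":0,"z":0,"twist":0},{"fingers":60,"x":0,"y":0,"z":0,"twist":0},{"fingers":60,"x":0,"y":0,"z":0,"twist":0},{"fingers":60,"x":0,"y":0,"z":0,"twist":0},{"fingers":60,"x":0,"y":0,"z":-0.5,"twist":0},{"fingers":60,"x":0,"y":0,"z":-0.8,"twist":0},{"fingers":60,"x":0,"y":0,"z":-0.8,"twist":0},{"fingers":60,"x":0,"y":0,"z":-0.3,"twist":0.9},{"fingers":60,"x":0,"y":0,"z":0,"twist":0.8},{"fingers":60,"x":0,"y":0,"z":0,"twist":0},{"fingers":60,"x":0,"y":0,"z":0,"twist":0}]}'
python3 - <<'E'
from plant import r,viewer,spotter
from h import *
o=r.get_obs();print(delta(o,K[2]+[0,.0015],.031))
for n in('side','wrist'):
    q=viewer.grab_frame(n)
    for t in('stamp_blue','stamp_red','stamp_green'):print(n,t,[(np.round(d['location'],4).tolist(),round(d['conf'],2)) for d in spotter.mark_of(q,t)[:4]])
E
```

```text
clock: 18.52
tool_pos: [0.6276, 0.0916, 0.1156]
tool_rot: [[-0.026, 1.0, -0.001], [1.0, 0.026, -0.0], [-0.0, -0.001, -1.0]]
ft_force: [1.0, 0.6, -1.1]
width: 0.0597
finger_force: 0.0
(array([-2.05, -4.04,  2.12]), array([0.6276, 0.0916, 0.1156]), 'yaw of y', np.float64(1.52))
side stamp_blue [([0.5682, 0.237, 0.0011], 0.88), ([0.6278, 0.0903, 0.0059], 0.87), ([0.3522, -0.1071, 0.0008], 0.76), ([0.4358, 0.3341, -0.0019], 0.57)]
side stamp_red [([0.6307, 0.1406, 0.0073], 0.66)]
side stamp_green [([0.4726, 0.0053, 0.0149], 0.68)]
wrist stamp_blue [([0.574, 0.2355, 0.0008], 0.78), ([0.6311, 0.0927, 0.0064], 0.63), ([0.3526, -0.1069, -0.0001], 0.51)]
wrist stamp_red [([0.631, 0.1488, 0.0102], 0.56)]
wrist stamp_green []
```

```bash
python3 -m pendant '{"rows":[{"fingers":60,"x":-0.3,"y":-0.5,"z":0,"twist":0},{"fingers":60,"x":-0.35,"y":-0.8,"z":0,"twist":0},{"fingers":60,"x":-0.35,"y":-0.8,"z":0,"twist":0},{"fingers":60,"x":-0.35,"y":-0.8,"z":0,"twist":0},{"fingers":60,"x":-0.35,"y":-0.6,"z":0,"twist":0},{"fingers":60,"x":-0.35,"y":-0.52,"z":0,"twist":0},{"fingers":60,"x":0,"y":0,"z":0,"twist":0},{"fingers":60,"x":0,"y":0,"z":0,"twist":0},{"fingers":60,"x":0,"y":0,"z":0.5,"twist":0},{"fingers":60,"x":0,"y":0,"z":0.6,"twist":0},{"fingers":60,"x":0,"y":0,"z":0.6,"twist":0},{"fingers":60,"x":0,"y":0,"z":0.3,"twist":0},{"fingers":60,"x":0,"y":0,"z":0.12,"twist":0},{"fingers":60,"x":0,"y":0,"z":0,"twist":0},{"fingers":60,"x":0,"y":0,"z":0,"twist":0}]}'
python3 -m pendant '{"rows":[{"fingers":40,"x":0,"y":0,"z":0,"twist":0},{"fingers":22,"x":0,"y":0,"z":0,"twist":0},{"fingers":22,"x":0,"y":0,"z":0,"twist":0},{"fingers":22,"x":0,"y":0,"z":0,"twist":0},{"fingers":22,"x":0,"y":0,"z":0,"twist":0},{"fingers":22,"x":0,"y":0,"z":0,"twist":0},{"fingers":22,"x":0,"y":0,"z":0,"twist":0},{"fingers":22,"x":0,"y":0,"z":0,"twist":0}]}'
python3 - <<'E'
from plant import r
from h import *
o=r.get_obs();print(delta(o,W[2],o['tool_pos'][2]))
E
```

```text
clock: 20.17
tool_pos: [0.4702, 0.006, 0.0316]
tool_rot: [[-0.025, 1.0, 0.001], [1.0, 0.025, -0.0], [-0.0, 0.001, -1.0]]
ft_force: [0.3, -0.8, -0.5]
width: 0.06
finger_force: 0.0
clock: 20.83
tool_pos: [0.4701, 0.0059, 0.0322]
tool_rot: [[-0.024, 1.0, 0.002], [1.0, 0.024, 0.001], [0.001, 0.002, -1.0]]
ft_force: [-1.0, 0.6, 5.6]
width: 0.0267
finger_force: 39.3
(array([0.54, 3.98, 0.01]), array([0.4701, 0.0059, 0.0322]), 'yaw of y', np.float64(1.38))
```

```bash
python3 -m pendant '{"rows":[{"fingers":22,"x":0,"y":0,"z":-0.3,"twist":0},{"fingers":22,"x":0,"y":0,"z":-0.6,"twist":0},{"fingers":22,"x":0,"y":0,"z":-0.6,"twist":0},{"fingers":22,"x":0.25,"y":0.3,"z":0,"twist":0},{"fingers":22,"x":0.29,"y":0.6,"z":0,"twist":0},{"fingers":22,"x":0,"y":0.8,"z":0,"twist":0},{"fingers":22,"x":0,"y":0.8,"z":0,"twist":0},{"fingers":22,"x":0,"y":0.7,"z":0,"twist":0},{"fingers":22,"x":0,"y":0.5,"z":0,"twist":0},{"fingers":22,"x":0,"y":0.28,"z":0,"twist":0},{"fingers":22,"x":0,"y":0,"z":0,"twist":-0.9},{"fingers":22,"x":0,"y":0,"z":0,"twist":-0.8},{"fingers":22,"x":0,"y":0,"z":0,"twist":0},{"fingers":22,"x":0,"y":0,"z":0,"twist":0},{"fingers":22,"x":0,"y":0,"z":0,"twist":0}]}'
python3 - <<'E'
from plant import r,viewer,spotter
from h import *
o=r.get_obs();print(delta(o,W[2],.022))
for n in('top','side','wrist'):
    q=viewer.grab_frame(n)
    print(n,[(np.round(d['location'],4).tolist(),round(d['conf'],2)) for d in spotter.mark_of(q,'stamp_green')[:4]])
E
```

```text
clock: 22.08
tool_pos: [0.6275, 0.031, 0.091]
tool_rot: [[-0.199, 0.98, -0.0], [0.98, 0.199, 0.0], [0.0, -0.0, -1.0]]
ft_force: [0.2, 0.6, -0.1]
width: 0.0268
finger_force: 39.5
(array([0.  , 0.03, 1.73]), array([0.6275, 0.031 , 0.091 ]), 'yaw of y', np.float64(11.46))
top []
side [([0.6315, 0.0312, 0.0775], 0.7), ([0.4596, 0.0757, 0.0013], 0.47)]
wrist [([0.6294, 0.0259, 0.0765], 0.6)]
```

```bash
python3 -m pendant '{"rows":[{"fingers":22,"x":0.03,"y":0.02,"z":0.4,"twist":0},{"fingers":22,"x":0,"y":0,"z":0.5,"twist":0},{"fingers":22,"x":0,"y":0,"z":0.4,"twist":0},{"fingers":22,"x":0,"y":0,"z":0.2,"twist":0},{"fingers":22,"x":0,"y":0,"z":0.1,"twist":0},{"fingers":22,"x":0,"y":0,"z":0.1,"twist":0},{"fingers":22,"x":0,"y":0,"z":0.06,"twist":0},{"fingers":22,"x":0,"y":0,"z":0.02,"twist":0},{"fingers":22,"x":0,"y":0,"z":0,"twist":0},{"fingers":22,"x":0,"y":0,"z":0,"twist":0}]}'
```

```text
clock: 23.22
tool_pos: [0.6289, 0.0323, 0.0223]
tool_rot: [[-0.2, 0.98, 0.001], [0.98, 0.2, 0.001], [0.0, 0.001, -1.0]]
ft_force: [-3.9, 0.3, 7.4]
width: 0.0269
finger_force: 40.4
```

```bash
python3 -m pendant '{"rows":[{"fingers":30,"x":0,"y":0,"z":0,"twist":0},{"fingers":40,"x":0,"y":0,"z":0,"twist":0},{"fingers":60,"x":0,"y":0,"z":0,"twist":0},{"fingers":60,"x":0,"y":0,"z":0,"twist":0},{"fingers":60,"x":0,"y":0,"z":0,"twist":0},{"fingers":60,"x":0,"y":0,"z":-0.5,"twist":0},{"fingers":60,"x":0,"y":0,"z":-0.8,"twist":0},{"fingers":60,"x":0,"y":0,"z":-0.8,"twist":0},{"fingers":60,"x":0,"y":0,"z":-0.3,"twist":0.9},{"fingers":60,"x":0,"y":0,"z":0,"twist":0.8},{"fingers":60,"x":0,"y":0,"z":0,"twist":0},{"fingers":60,"x":0,"y":0,"z":0,"twist":0}]}'
python3 - <<'E'
from plant import r,viewer,spotter
from h import *
o=r.get_obs();print(delta(o,K[3]+[0,.0015],.031))
for n in('side','wrist'):
    q=viewer.grab_frame(n)
    for t in('stamp_green','stamp_black'):print(n,t,[(np.round(d['location'],4).tolist(),round(d['conf'],2)) for d in spotter.mark_of(q,t)[:2]])
E
```

```text
clock: 24.22
tool_pos: [0.628, 0.0325, 0.1156]
tool_rot: [[-0.026, 1.0, -0.0], [1.0, 0.026, -0.0], [-0.0, -0.0, -1.0]]
ft_force: [0.2, 0.3, -0.4]
width: 0.0601
finger_force: 0.0
(array([-2.47, -4.15,  2.12]), array([0.628 , 0.0325, 0.1156]), 'yaw of y', np.float64(1.52))
side stamp_green [([0.6273, 0.031, 0.0058], 0.7)]
side stamp_black [([0.4686, -0.0732, 0.0206], 0.67)]
wrist stamp_green [([0.6302, 0.0245, 0.0079], 0.64)]
wrist stamp_black [([0.4659, -0.0772, 0.0207], 0.53)]
```

```bash
python3 -m pendant '{"rows":[{"fingers":60,"x":-0.4,"y":-0.5,"z":0,"twist":0},{"fingers":60,"x":-0.45,"y":-0.8,"z":0,"twist":0},{"fingers":60,"x":-0.45,"y":-0.8,"z":0,"twist":0},{"fingers":60,"x":-0.45,"y":-0.8,"z":0,"twist":0},{"fingers":60,"x":-0.45,"y":-0.7,"z":0,"twist":0},{"fingers":60,"x":-0.34,"y":-0.52,"z":0,"twist":0},{"fingers":60,"x":0,"y":0,"z":0,"twist":0},{"fingers":60,"x":0,"y":0,"z":0,"twist":0},{"fingers":60,"x":0,"y":0,"z":0.5,"twist":0},{"fingers":60,"x":0,"y":0,"z":0.6,"twist":0},{"fingers":60,"x":0,"y":0,"z":0.6,"twist":0},{"fingers":60,"x":0,"y":0,"z":0.3,"twist":0},{"fingers":60,"x":0,"y":0,"z":0.12,"twist":0},{"fingers":60,"x":0,"y":0,"z":0,"twist":0},{"fingers":60,"x":0,"y":0,"z":0,"twist":0}]}'
python3 -m pendant '{"rows":[{"fingers":40,"x":0,"y":0,"z":0,"twist":0},{"fingers":22,"x":0,"y":0,"z":0,"twist":0},{"fingers":22,"x":0,"y":0,"z":0,"twist":0},{"fingers":22,"x":0,"y":0,"z":0,"twist":0},{"fingers":22,"x":0,"y":0,"z":0,"twist":0},{"fingers":22,"x":0,"y":0,"z":0,"twist":0},{"fingers":22,"x":0,"y":0,"z":0,"twist":0},{"fingers":22,"x":0,"y":0,"z":0,"twist":0}]}'
python3 - <<'E'
from plant import r
from h import *
o=r.get_obs();print(delta(o,W[3],o['tool_pos'][2]))
E
```

```text
clock: 25.77
tool_pos: [0.467, -0.0728, 0.0315]
tool_rot: [[-0.025, 1.0, 0.001], [1.0, 0.025, -0.0], [-0.0, 0.001, -1.0]]
ft_force: [-0.4, 0.4, 0.7]
width: 0.06
finger_force: 0.0
clock: 26.43
tool_pos: [0.4669, -0.0731, 0.0321]
tool_rot: [[-0.024, 1.0, 0.002], [1.0, 0.024, 0.0], [0.0, 0.002, -1.0]]
ft_force: [-0.9, -0.4, 5.4]
width: 0.0268
finger_force: 39.3
(array([1.06, 4.08, 0.01]), array([ 0.4669, -0.0731,  0.0321]), 'yaw of y', np.float64(1.37))
```

```bash
python3 -m pendant '{"rows":[{"fingers":22,"x":0,"y":0,"z":-0.3,"twist":0},{"fingers":22,"x":0,"y":0,"z":-0.6,"twist":0},{"fingers":22,"x":0,"y":0,"z":-0.6,"twist":0},{"fingers":22,"x":0.3,"y":0.3,"z":0,"twist":0},{"fingers":22,"x":0.4,"y":0.6,"z":0,"twist":0},{"fingers":22,"x":0.36,"y":0.8,"z":0,"twist":0},{"fingers":22,"x":0,"y":0.8,"z":0,"twist":0},{"fingers":22,"x":0,"y":0.7,"z":0,"twist":0},{"fingers":22,"x":0,"y":0.6,"z":0,"twist":0},{"fingers":22,"x":0,"y":0.3,"z":0,"twist":0},{"fingers":22,"x":0,"y":0,"z":0,"twist":0.9},{"fingers":22,"x":0,"y":0,"z":0,"twist":0.9},{"fingers":22,"x":0,"y":0,"z":0,"twist":0.9},{"fingers":22,"x":0,"y":0,"z":0,"twist":0},{"fingers":22,"x":0,"y":0,"z":0,"twist":0},{"fingers":22,"x":0,"y":0,"z":0,"twist":0}]}'
python3 - <<'E'
from plant import r,viewer,spotter
from h import *
o=r.get_obs();print(delta(o,W[3],.022))
for n in('top','side','wrist'):
    q=viewer.grab_frame(n)
    print(n,[(np.round(d['location'],4).tolist(),round(d['conf'],2)) for d in spotter.mark_of(q,'stamp_black')[:3]])
E
```

```text
clock: 27.77
tool_pos: [0.6288, -0.0263, 0.0906]
tool_rot: [[0.253, 0.967, -0.001], [0.967, -0.253, 0.0], [-0.0, -0.001, -1.0]]
ft_force: [0.4, -0.3, -0.5]
width: 0.0267
finger_force: 39.7
(array([-0.01,  0.01,  1.71]), array([ 0.6288, -0.0263,  0.0906]), 'yaw of y', np.float64(-14.66))
top [([0.6304, -0.0307, 0.0769], 0.45)]
side [([0.6334, -0.0273, 0.075], 0.84)]
wrist [([0.627, -0.029, 0.0775], 0.7), ([0.4704, -0.0719, 0.0028], 0.17)]
```

```bash
python3 -m pendant '{"rows":[{"fingers":22,"x":0.04,"y":0,"z":0.4,"twist":0},{"fingers":22,"x":0,"y":0,"z":0.5,"twist":0},{"fingers":22,"x":0,"y":0,"z":0.4,"twist":0},{"fingers":22,"x":0,"y":0,"z":0.2,"twist":0},{"fingers":22,"x":0,"y":0,"z":0.1,"twist":0},{"fingers":22,"x":0,"y":0,"z":0.1,"twist":0},{"fingers":22,"x":0,"y":0,"z":0.05,"twist":0},{"fingers":22,"x":0,"y":0,"z":0.02,"twist":0},{"fingers":22,"x":0,"y":0,"z":0,"twist":0},{"fingers":22,"x":0,"y":0,"z":0,"twist":0}]}'
```

```text
clock: 28.9
tool_pos: [0.6298, -0.0253, 0.0223]
tool_rot: [[0.256, 0.967, 0.001], [0.967, -0.256, 0.001], [0.001, 0.001, -1.0]]
ft_force: [-3.3, 0.5, 6.3]
width: 0.0265
finger_force: 40.3
```

```bash
python3 -m pendant '{"rows":[{"fingers":30,"x":0,"y":0,"z":0,"twist":0},{"fingers":40,"x":0,"y":0,"z":0,"twist":0},{"fingers":60,"x":0,"y":0,"z":0,"twist":0},{"fingers":60,"x":0,"y":0,"z":0,"twist":0},{"fingers":60,"x":0,"y":0,"z":0,"twist":0},{"fingers":60,"x":0,"y":0,"z":-0.5,"twist":0},{"fingers":60,"x":0,"y":0,"z":-0.8,"twist":0},{"fingers":60,"x":0,"y":0,"z":-0.8,"twist":0},{"fingers":60,"x":0,"y":0,"z":-0.8,"twist":0},{"fingers":60,"x":0,"y":-0.8,"z":-0.5,"twist":0},{"fingers":60,"x":0,"y":-0.8,"z":0,"twist":0},{"fingers":60,"x":0,"y":-0.8,"z":0,"twist":0},{"fingers":60,"x":0,"y":-0.8,"z":0,"twist":0},{"fingers":60,"x":0,"y":0,"z":0,"twist":0},{"fingers":60,"x":0,"y":0,"z":0,"twist":0}]}'
python3 - <<'E'
from plant import r,viewer
import cv2,numpy as np
a=viewer.grab_frame('side')['image'][130:330,300:500];b=viewer.grab_frame('top')['image'][100:300,255:455]
cv2.imwrite('pics/end.png',np.hstack([cv2.resize(i[:,:,::-1],(400,400),interpolation=2) for i in(a,b)]))
E
```

```text
clock: 30.15
tool_pos: [0.5047, 0.0082, 0.1566]
tool_rot: [[0.254, 0.967, 0.001], [0.967, -0.254, 0.002], [0.002, 0.0, -1.0]]
ft_force: [0.6, -0.1, 0.3]
width: 0.06
finger_force: 0.0
```

View pics/end.png

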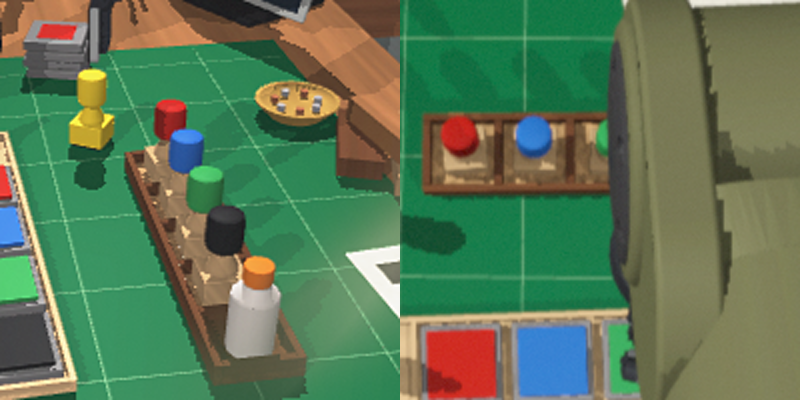

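All four stamps stand upright in the wells, in the order red (170,120), blue (186,150), green (205,190), black (225,230). The bottle stands in its bay at (252,320), and the gripper is clear.

```bash
python3 -c "
from plant import r
print(r.finish_job())"
```

```text
the job is handed in; nothing more can be done
None
```

The job is handed in: red, blue, green and black stand upright in the rack wells in pad order and the cleaner bottle is still in its bay; on a first missed grasp the red stamp was tipped partway, but it settled back upright without falling.

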